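Pack two bakery breakfast orders

TASK

Pack the two breakfast orders. In the blue carrier put the croissant tub in the long middle bay and the red and the amber jar in the end bays, one in each (either way round); in the brown carrier put the yellow cake tub in the middle bay and the green jar in the free end bay next to it. Everything must stand upright and flat on the floor of its bay, let go, and the tin already packed in the brown carrier and the steel bowl on the bench stay where they are.

Things in the scene. Friction and masses are not known exactly. Their poses are not given: they have to be found in the camera images.
- croissant_tub_mid (a point): closed rigid tub, white base and clear lid, holding one red-and-gold striped croissant. 90 mm long (its x), 56 mm wide (its y), 60 mm tall (z up), about 0.18 kg; in one of five stock places on the bench, long side pointing away from the robot within 35 degrees. The point is its centre, 30 mm above its underside
- cake_tub_mid (a point): closed rigid tub, white base and clear lid, holding a bright yellow block of sponge cake. 90 mm long (its x), 56 mm wide (its y), 60 mm tall (z up), about 0.18 kg; in one of five stock places on the bench, long side pointing away from the robot within 35 degrees. The point is its centre, 30 mm above its underside
- red_jar_mid (a point): a closed jar of red jam with a red lid, upright cylinder 52 mm in diameter, 72 mm tall, about 0.19 kg, in one of the five stock places. The point is its centre, 36 mm above its underside; z is up and its yaw means nothing
- amber_jar_mid (a point): a closed jar of amber honey with an orange lid, upright cylinder 52 mm in diameter, 72 mm tall, about 0.19 kg, in one of the five stock places. The point is its centre, 36 mm above its underside; z is up and its yaw means nothing
- green_jar_mid (a point): a closed jar of green pistachio cream with a green lid, upright cylinder 52 mm in diameter, 72 mm tall, about 0.19 kg, in one of the five stock places. The point is its centre, 36 mm above its underside; z is up and its yaw means nothing
- blue_carrier: Blue low tray fixed on the bench, 88 (x) by 280 mm (y), lying across the robot's front within 9 degrees. Origin: centre of underside, z up. Bay floors 3 mm, walls 12 mm above the bench. Middle bay at the origin, 78 (x) by 112 mm (y), for a tub with its long side along y, either way round; end bays centred at y = -98 and +98 mm, 78 by 74 mm, for one jar each. All empty at the start
- brown_carrier: Brown low tray fixed on the bench, 88 (x) by 280 mm (y), lying across the robot's front within 9 degrees. Origin: centre of underside, z up. Bay floors 3 mm, walls 12 mm above the bench. Middle bay at the origin, 78 (x) by 112 mm (y), for a tub with its long side along y, either way round; end bays centred at y = -98 and +98 mm, 78 by 74 mm, for one jar each. The bay at y = -98 mm already holds the tin
- tea_tin_mid (a point): a grey and steel tin, upright cylinder 51 mm in diameter, 60 mm tall, already packed in the end bay of the brown carrier at its y = -98 mm; the point is its centre, 30 mm above its underside. It is to be left alone
- bowl_mid (a point): an empty steel bowl, 96 mm across the rim, 42 mm tall, standing loose on the bench at the left beside the carriers; the point is on its axis, 21 mm above its underside. It is to be left alone
Not all that is in view belongs to the job. What is meant by the part that bears amber_jar_mid is not turquoise, and is the larger of those in its own colour. What is shaped like the part that bears croissant_tub_mid but turquoise is not meant.

How it is judged (in metres and radians):
At the end, for the whole second after the job is handed in: Croissant tub mid blue carrier, red and amber jars in its end bays; cake tub mid brown carrier, green jar in its free end bay: each within 18 mm of the bay centre in x and y, within 4 mm of the floor, tilt under 0.08 rad, at rest. Tin moved under 20 mm, bowl under 30 mm (x of croissant_tub_mid in the frame of blue_carrier between -0.018 and 0.018 m and y of croissant_tub_mid in the frame of blue_carrier between -0.018 and 0.018 m and z of croissant_tub_mid in the frame of blue_carrier below 0.037 m and angle between each of croissant_tub_mid, cake_tub_mid, green_jar_mid's own z axis and vertical below 0.08 rad and ((x of red_jar_mid in the frame of blue_carrier between -0.018 and 0.018 m and y of red_jar_mid in the frame of blue_carrier between -0.116 and -0.08 m and z of red_jar_mid in the frame of blue_carrier below 0.043 m and angle between red_jar_mid's own z axis and vertical below 0.08 rad) or (x of red_jar_mid in the frame of blue_carrier between -0.018 and 0.018 m and y of red_jar_mid in the frame of blue_carrier between 0.08 and 0.116 m and z of red_jar_mid in the frame of blue_carrier below 0.043 m and angle between red_jar_mid's own z axis and vertical below 0.08 rad)) and ((x of amber_jar_mid in the frame of blue_carrier between -0.018 and 0.018 m and y of amber_jar_mid in the frame of blue_carrier between -0.116 and -0.08 m and z of amber_jar_mid in the frame of blue_carrier below 0.043 m and angle between amber_jar_mid's own z axis and vertical below 0.08 rad) or (x of amber_jar_mid in the frame of blue_carrier between -0.018 and 0.018 m and y of amber_jar_mid in the frame of blue_carrier between 0.08 and 0.116 m and z of amber_jar_mid in the frame of blue_carrier below 0.043 m and angle between amber_jar_mid's own z axis and vertical below 0.08 rad)) and x of cake_tub_mid in the frame of brown_carrier between -0.018 and 0.018 m and y of cake_tub_mid in the frame of brown_carrier between -0.018 and 0.018 m and z of cake_tub_mid in the frame of brown_carrier below 0.037 m and x of green_jar_mid in the frame of brown_carrier between -0.018 and 0.018 m and y of green_jar_mid in the frame of brown_carrier between 0.08 and 0.116 m and z of green_jar_mid in the frame of brown_carrier below 0.043 m and distance of tea_tin_mid from where it was at the start of the episode below 0.02 m and distance of bowl_mid from where it was at the start of the episode below 0.03 m and linear speed of each of croissant_tub, cake_tub, red_jar, amber_jar, green_jar below 0.02 m/s); the robot touches nothing.
It fails at once if the packed tin is shifted by more than 20 mm (distance of tea_tin_mid from where it was at the start of the episode above 0.02 m).
It fails at once if the bowl is shifted by more than 30 mm (distance of bowl_mid from where it was at the start of the episode above 0.03 m).
It also fails if it takes over 109 s, if anything falls off the work surface, if the arm or the gripper's body presses on something with over 40 N, if the wrist force passes 120 N, or if a joint passes its speed limit or range.

ROBOT

A 6-joint arm with a two-finger parallel gripper is mounted at the origin on the work surface. World frame = base frame: x ahead of the robot, y to its left, z up, the work surface at z = 0. Lengths are in mm, angles in rad, forces in N, time in s.
With the tool pointing down it reaches from about 350 to 875 mm from the base axis. Payload 15.5 kg.
Tool frame: the origin (TCP) lies at the very end of the fingers, on their centre line; the grasp point (between the pads) lies r.grasp_offset behind it (r.grasp_offset is the distance from the TCP to the grasp point, in mm); x points along the fingers, z is the direction in which the jaws open and shut, and the axes are right-handed (so a half turn about x gives the same grasp; the last joint's range is limited). The gripper opens to 85 mm and grips with 20 to 120 N. Pads are 22 mm wide; open, the fingers measure 114 mm over their backs; the gripper's body (76 mm by 85 mm) begins 54 mm behind the grasp point. The pads swing forward as they close: fully open they stand 13 mm farther back than shut.
Start: joints at [1.179, 0.494, 1.345, -0, 1.302, -0.096], TCP at [182.784, 597.676, 231.277] pointing down, gripper open.
Joint ranges: [-2.91, 2.91], [-0.82, 2.16], [0.22, 2.67], [-1.22, 4.37], [0.12, 2.79], [-3.08, 3.08]. Speed limits (rad/s): [1.89, 1.89, 2.57, 3.01, 3.01, 3.01].

INTERFACE

Orientations are given as a unit quaternion [w, x, y, z].
In Python, from rig import r gives the robot as it stands. Calls block until the motion is done:
- r.goto(position, orientation): joint-space move of the TCP to a pose.
- r.move_linear(position, rot=None, feed=150, threshold=None): straight line of the TCP; rot=None keeps the orientation; feed is the mean speed in mm/s. With threshold (N) it stops when the force on the tool has changed by that much, and returns True; else False.
- r.movej(angles): joint-space move.
- r.set_gripper(opening): finger opening in mm; the grip force is fixed at half the most; returns when the fingers have stopped.
- r.dwell(seconds).
- r.inverse_kinematics(position, orientation): joint angles nearest the present ones, or None.
- r.camera(name): name is "scene" or "top"; returns the picture (400x640x3 uint8, red, green, blue); there is no depth.
- r.get_calibration(name): a dict with "mtx" (3x3 intrinsics, pixels), "D" ([k1, k2, p1, p2, k3] as OpenCV has them; the pictures are not rectified), "origin" and "rotation" of the camera in the world. Camera axes: x right, y up, looking along -z (the intrinsics and any distortion apply to the point x, -y, -z); pixel columns grow to the right and rows downward; lengths in mm; the calibration is good to about 2 mm. A picture is of the moment at which its call begins. get_calibration takes no time and is no camera call.
A pose or a line that the arm cannot do raises r.IKError and nothing moves.
- r.hand_in(): hands the job in, once; it reports no verdict.
Readings, each from a call of its own:
- r.current_clock(): time.
- r.current_joints(): joint angles.
- r.current_dq(): joint speeds.
- r.current_joint_efforts(): joint torques, N m.
- r.current_ee_pos(): TCP position.
- r.current_orientation(): TCP orientation.
- r.current_wrist_force(): force on the tool from outside, world axes, zero at the start.
- r.current_wrist_torque(): the same for the moment, N m.
- r.current_finger_gap(): finger opening in mm.
Only numpy, scipy, OpenCV 4.12 (cv2) and the standard library are available. Lean on these libraries where they do the work, as an engineer would, in place of code of your own. Each camera call takes 0.05 s, during which the arm holds its last target.

## Working session

There is one attempt and no reset: what is moved stays moved. The work goes in short steps, each a Python script; the robot and the scene stay as the last script left them, time stands still between calls to the robot, and variables do not carry over. Pictures are saved under pics/ and viewed, and the job is handed in when it is done.

```bash
mkdir -p pics; ls; python3 - <<'E'
from rig import r
import cv2
for n in ("scene","top"):
    im=r.camera(n); cv2.imwrite(f"pics/{n}0.png",im[...,::-1])
    c=r.get_calibration(n); print(n,c)
print(r.current_clock(), r.grasp_offset, r.current_orientation(), r.current_finger_gap())
E
```

```text
pics
scene {'mtx': array([[456.83380756,   0.        , 321.16763618],
       [  0.        , 456.83380756, 201.92810921],
       [  0.        ,   0.        ,   1.        ]]), 'D': array([-0.05642814,  0.        ,  0.        ,  0.        ,  0.        ]), 'origin': array([879.88621733, 707.57529637, 890.86118071]), 'rotation': array([0.26046365, 0.10174601, 0.36175697, 0.88934714])}
top {'mtx': array([[457.46103091,   0.        , 324.3890899 ],
       [  0.        , 457.46103091, 196.96516991],
       [  0.        ,   0.        ,   1.        ]]), 'D': array([-0.05593658,  0.        ,  0.        ,  0.        ,  0.        ]), 'origin': array([ 172.21296329,   61.80789351, 1442.83638015]), 'rotation': array([ 0.71326746,  0.0722996 , -0.07320443, -0.69329893])}
0.1 18.700000000000003 [ 0.56807895 -0.42079618  0.56876962  0.42037841] 85.31601557856102
```

View pics/scene0.png

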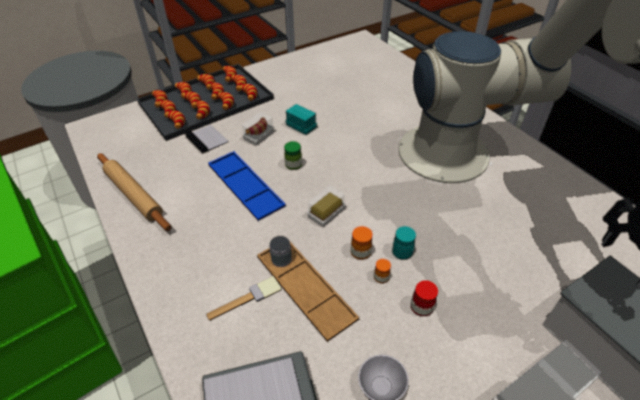

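View pics/top0.png

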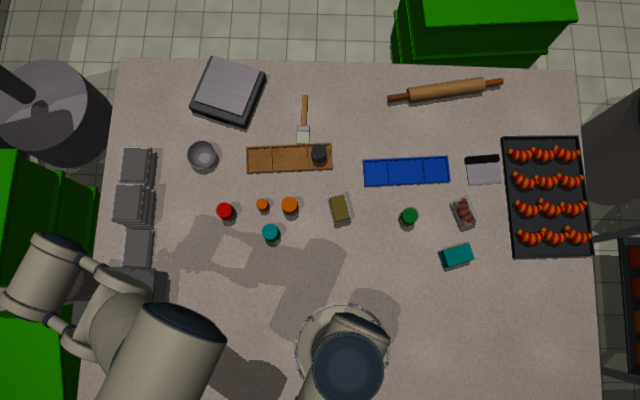

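In the top view, the look-alikes are:

- **Amber:** large orange jar (289,205), small orange jar (262,204) and turquoise jar (271,232). I choose the large orange one.
- **Croissant tub:** striped tub (463,213) and turquoise box (456,256). I choose the striped one.
- **Cake tub (340,208), red jar (225,211), green jar (409,216):** nothing else resembles these.

The tray of croissants on the right is not part of the job.

Next I check the choices in close crops.

```bash
cat > h.py <<'E'
import numpy as np, cv2
from scipy.spatial.transform import Rotation as R
from rig import r
C={n:r.get_calibration(n) for n in("scene","top")}
def _rt(n):
    c=C[n];q=c["rotation"];M=R.from_quat([q[1],q[2],q[3],q[0]]).as_matrix()  # cam->world
    return M,np.array(c["origin"])
def proj(n,P):
    M,o=_rt(n);p=(np.atleast_2d(P)-o)@M; p=p*[1,-1,-1]
    return cv2.projectPoints(p.astype(float),np.zeros(3),np.zeros(3),C[n]["mtx"],C[n]["D"])[0][:,0]
def unproj(n,uv,z):
    M,o=_rt(n);uv=np.array(uv,float).reshape(-1,1,2)
    x=cv2.undistortPoints(uv,C[n]["mtx"],C[n]["D"])[:,0]
    d=np.c_[x[:,0],-x[:,1],-np.ones(len(x))]@M.T
    z=np.broadcast_to(z,len(d))
    return o+d*((z-o[2])/d[:,2])[:,None]
def crop(n,im,x0,y0,x1,y1,k,name,pts=None):
    c=cv2.resize(im[y0:y1,x0:x1,::-1],None,fx=k,fy=k,interpolation=cv2.INTER_CUBIC)
    c=np.ascontiguousarray(c)
    for x in range((x0+9)//10*10,x1,10):
        cv2.line(c,(int((x-x0+.5)*k),0),(int((x-x0+.5)*k),6 if x%50 else 14),(255,255,255),1)
        if x%20==0: cv2.putText(c,str(x),(int((x-x0+.5)*k)-10,24),0,.35,(255,255,255),1)
    for y in range((y0+9)//10*10,y1,10):
        cv2.line(c,(0,int((y-y0+.5)*k)),(6,int((y-y0+.5)*k)),(255,255,255),1)
        if y%20==0: cv2.putText(c,str(y),(8,int((y-y0+.5)*k)+4),0,.35,(255,255,255),1)
    if pts is not None:
        for u,v in pts: cv2.circle(c,(int((u-x0+.5)*k),int((v-y0+.5)*k)),2,(255,0,255),-1)
    cv2.imwrite("pics/"+name,c)
E
python3 - <<'E'
from h import *
t=cv2.imread("pics/top0.png")[...,::-1]; s=cv2.imread("pics/scene0.png")[...,::-1]
print(proj("top",[[0,0,0]]),proj("scene",[[0,0,0]]))
crop("top",t,180,135,340,250,5,"t_l.png")
crop("top",t,320,145,480,275,4.5,"t_r.png")
crop("scene",s,235,220,445,400,3.3,"s_l.png")
crop("scene",s,180,90,360,230,4.2,"s_r.png")
E
```

```text
[[341.20356088 350.6207641 ]] [[442.58078327 152.97705828]]
```

View pics/t_l.png

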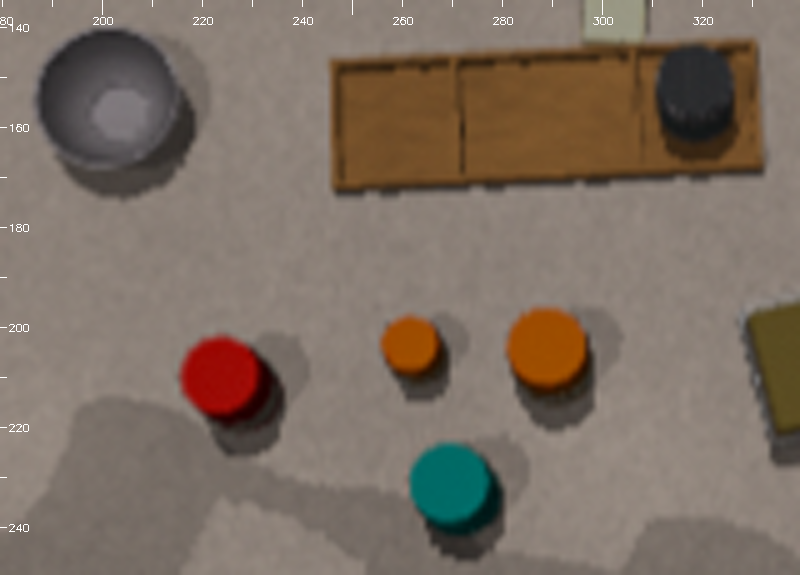

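View pics/t_r.png

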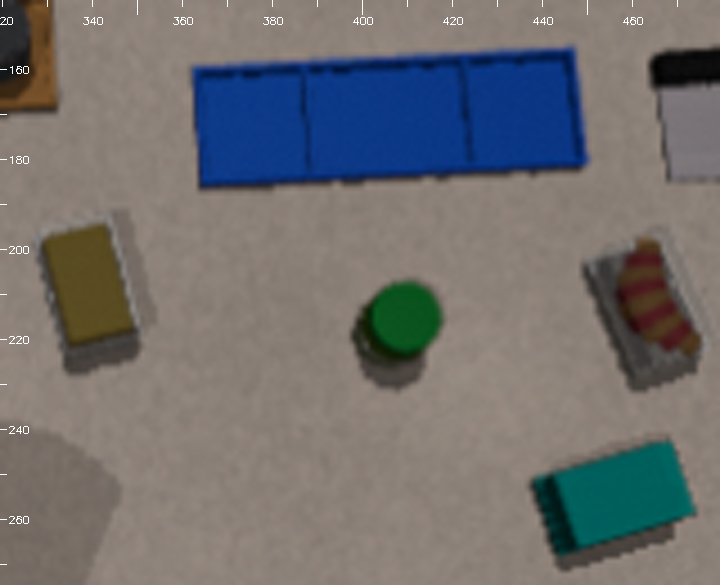

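View pics/s_l.png

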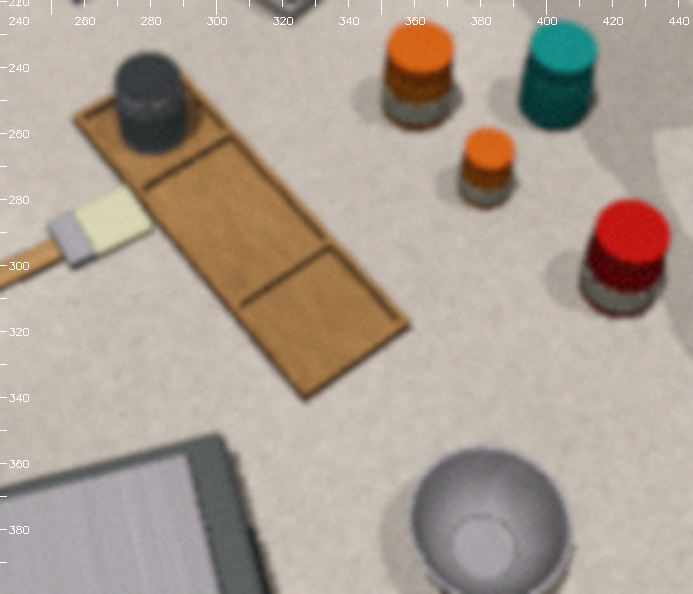

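View pics/s_r.png

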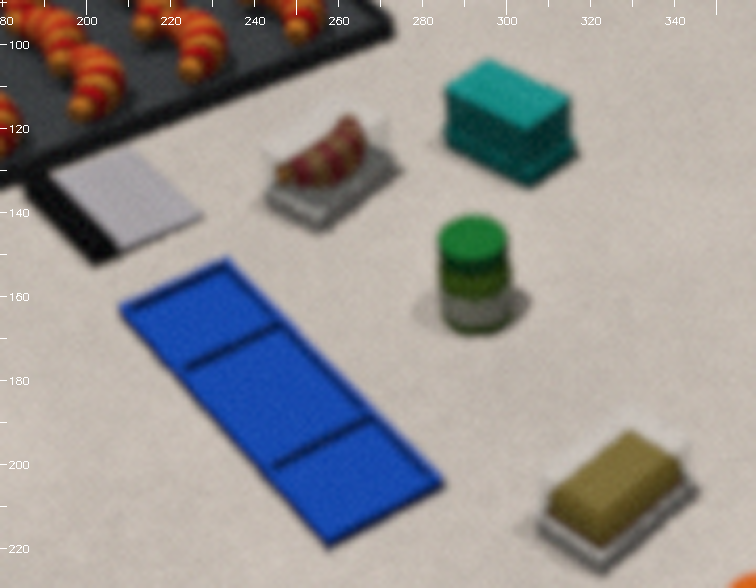

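The crops confirm the choice. The amber jar is the big orange one, top (289,204), scene (362,234), and the small orange at (262,203) is the decoy. The striped croissant is in the clear tub at top (463,213), and the turquoise box at (456,256) is left out. Now I compute positions from both views.

```bash
cat > m.py <<'E'
from h import *
def tl(p): return np.array(p)/5+[179.5,134.5]
def tr(p): return np.array(p)/4.5+[319.5,144.5]
def sl(p): return np.array(p)/3.3+[234.5,219.5]
def sr(p): return np.array(p)/4.2+[179.5,89.5]
def pr(n,v): print(n,np.round(v,1).tolist())
pr("red",[unproj("top",tl([222,377]),72)[0],unproj("scene",sl([633,232]),72)[0]])
pr("amb",[unproj("top",tl([547,348]),72)[0],unproj("scene",sl([420,48]),72)[0]])
pr("grn",[unproj("top",tr([405,319]),72)[0],unproj("scene",sr([473,240]),72)[0]])
pr("turqjar",unproj("top",tl([451,484]),72)); pr("smallamb",unproj("top",tl([411,345]),52))
pr("tin",[unproj("top",tl([696,92]),60)[0],unproj("scene",sl([150,80]),60)[0]])
pr("bowl",[unproj("top",tl([109,98]),42)[0],unproj("scene",sl([490,525]),42)[0]])
def car(n,A):
    pr(n,A[:,:2]); c=A.mean(0)
    d=(A[0]-A[1]+A[3]-A[2])[:2]  # toward +y
    w=(A[0]-A[3]+A[1]-A[2])[:2]/2
    print(n,"c",c[:2].round(1),"yaw",round(np.arctan2(d[1],d[0])-np.pi/2,4), np.arctan2(w[1],w[0]).round(4),"L",np.linalg.norm(d)/2,"W",np.linalg.norm(w))
car("blue top",unproj("top",tr([(192,68),(574,48),(587,166),(201,187)]),12))
car("brown top",unproj("top",tl([(332,60),(755,40),(762,173),(336,192)]),12))
# scene order: y+ far-x , ...
car("blue scene",unproj("scene",sr([(330,549),(119,307),(226,257),(445,484)]),12))
car("brown scene",unproj("scene",sl([(306,400),(75,117),(185,75),(410,326)]),12))
def tub(n,P):  # three z=0 corners: a,b short, b,c long
    a,b,c=P[:,:2]; l=c-b
    pr(n,P[:,:2]); print("  short",np.linalg.norm(a-b),"long",np.linalg.norm(l),"c",(a+c)/2,"dir",np.arctan2(l[1],l[0]),"dirshort",np.arctan2(*(a-b)[::-1]))
tub("cro",unproj("scene",sr([(265,200),(318,230),(400,170)]),0))
tub("cake",unproj("scene",sr([(540,530),(603,575),(698,493)]),0))
pr("cakeblock top z45",unproj("top",tr([(42,237),(106,223),(137,328),(72,346)]),50)[:,:2])
E
python3 m.py
```

```text
red [[409.8, 369.2, 72.0], [410.7, 372.2, 72.0]]
amb [[433.5, 171.7, 72.0], [434.8, 173.6, 72.0]]
grn [[409.1, -196.5, 72.0], [410.2, -195.3, 72.0]]
turqjar [[348.4, 226.0, 72.0]]
smallamb [[436.8, 257.7, 52.0]]
tin [[602.8, 86.0, 60.0], [605.8, 86.3, 60.0]]
bowl [[593.9, 462.1, 42.0], [594.9, 466.1, 42.0]]
blue top [[599.1, -55.2], [622.9, -333.7], [534.6, -340.5], [510.9, -62.6]]
blue top c [ 566.9 -198. ] yaw 0.0851 0.0805 L 279.1860204718752 W 88.51739850601125
brown top [[632.8, 326.0], [654.4, 49.3], [564.2, 42.5], [543.7, 317.6]]
brown top c [598.8 183.8] yaw 0.0763 0.0844 L 276.71938673686356 W 90.00260280123693
blue scene [[599.9, -48.6], [621.1, -333.2], [534.6, -342.1], [513.1, -58.5]]
blue scene c [ 567.2 -195.6] yaw 0.0752 0.1083 L 284.8879150318939 W 87.1878504966581
brown scene [[632.7, 330.4], [653.1, 51.1], [565.5, 60.4], [547.1, 323.2]]
brown scene c [599.6 191.3] yaw 0.0716 -0.0121 L 271.7071163074386 W 86.60346797951013
cro [[476.7, -402.1], [459.3, -347.7], [373.4, -379.0]]
  short 57.11088378404329 long 91.39247029826076 c [ 425.04903845 -390.56069277] dir -2.7918097006035283 dirshort -1.2619065339005613
cake [[477.5, -1.5], [464.4, 51.5], [375.8, 26.0]]
  short 54.649562147228 long 92.19999659881904 c [426.6660017   12.22261641] dir -2.8606483538183882 dirshort -1.3294032003475629
cakeblock top z45 [[463.2, 50.3], [474.4, 6.3], [401.4, -16.4], [387.7, 27.8]]
```

```bash
cat > ov.py <<'E'
from h import *
t=cv2.imread("pics/top0.png")[...,::-1]; s=cv2.imread("pics/scene0.png")[...,::-1]
def box(cx,cy,yaw,L,W,z):
    P=np.array([[a*L/2,b*W/2] for a,b in((1,1),(1,-1),(-1,-1),(-1,1))])
    c,sn=np.cos(yaw),np.sin(yaw); P=P@np.array([[c,sn],[-sn,c]])+[cx,cy]
    out=[]
    for i in range(4):
        for k in np.linspace(0,1,15): out.append(P[i]*(1-k)+P[(i+1)%4]*k)
    return np.c_[out,np.full(len(out),z)]
def circ(cx,cy,rad,z):
    a=np.linspace(0,2*np.pi,40); return np.c_[cx+rad*np.cos(a),cy+rad*np.sin(a),np.full(40,z)]
CRO=(425,-390,.335);CAKE=(426.5,12,.265)
BLUE=(567,-197,.080);BROWN=(599,185,.078)
P=[box(*CRO,90,56,0),box(*CRO,90,56,60),box(*CAKE,90,56,0),box(*CAKE,90,56,60)]
P+=[box(*BLUE,88,280,12),box(*BROWN,88,280,12)]
P+=[circ(410,370.5,26,72),circ(434,172.5,26,72),circ(409.7,-196,26,72),circ(410,370.5,26,0),circ(434,172.5,26,0),circ(409.7,-196,26,0)]
P=np.vstack(P)
crop("t",t,180,135,340,250,5,"o1.png",proj("top",P)); crop("t",t,320,145,480,275,4.5,"o2.png",proj("top",P))
crop("t",s,235,220,445,400,3.3,"o3.png",proj("scene",P)); crop("t",s,180,90,360,230,4.2,"o4.png",proj("scene",P))
import cv2
a=[cv2.imread(f"pics/o{i}.png") for i in(1,2,3,4)]
E
python3 ov.py
```

```text
(no output)
```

View pics/o2.png

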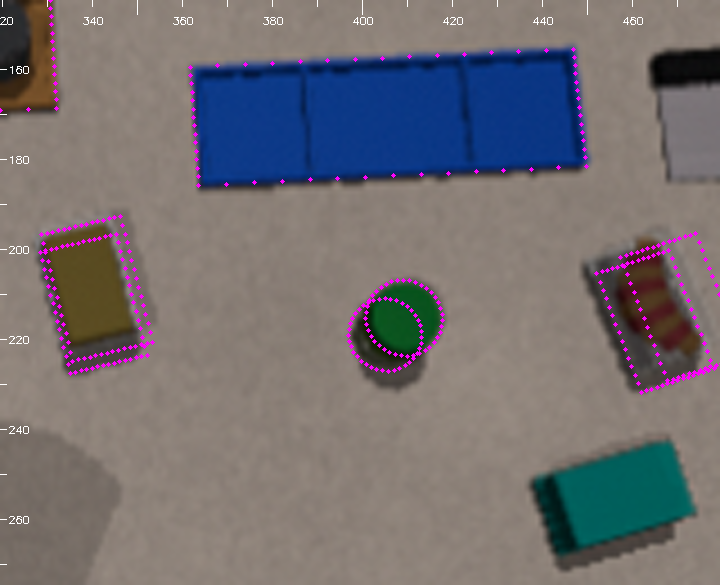

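View pics/o4.png

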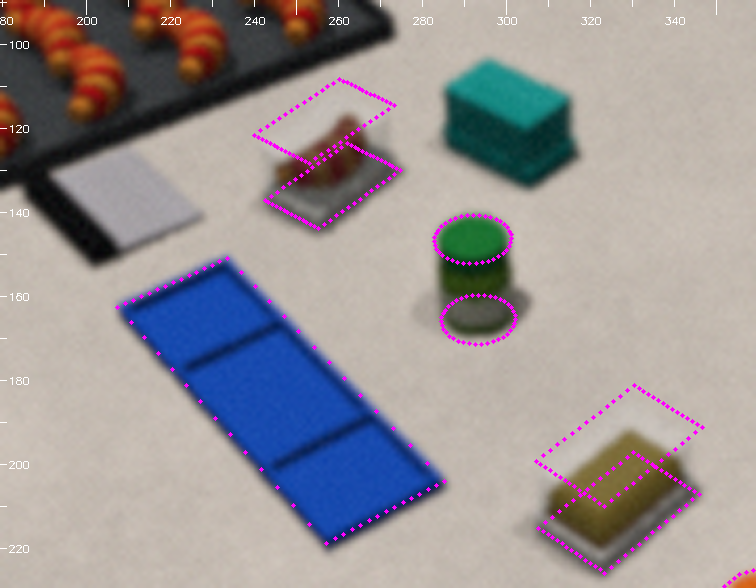

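View pics/o1.png

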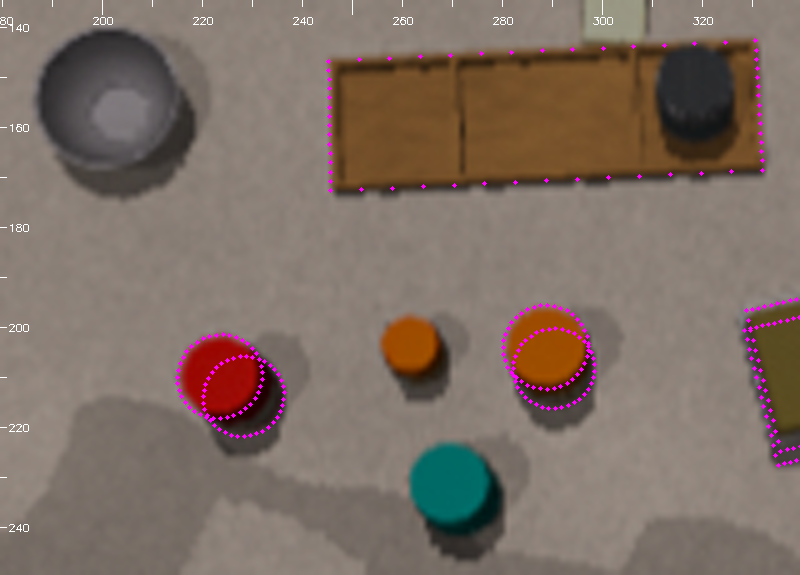

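View pics/o3.png

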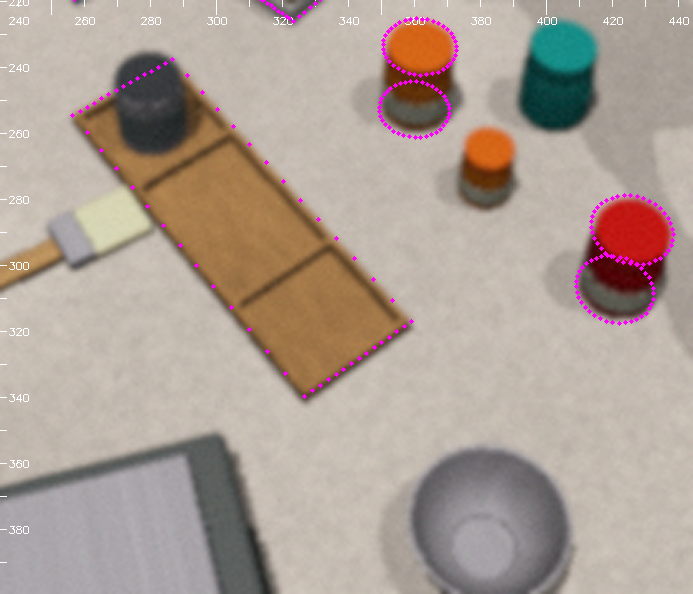

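```bash
python3 - <<'E'
from h import *
t=cv2.imread("pics/top0.png")[...,::-1]; s=cv2.imread("pics/scene0.png")[...,::-1]
def enh(a): return np.clip((a.astype(float)-60)*1.5,0,255).astype(np.uint8)
crop("t",enh(t),440,185,490,240,10,"a.png");crop("t",enh(s),235,105,285,155,10,"b.png")
crop("t",enh(t),320,185,365,240,10,"c.png");crop("t",enh(s),300,175,355,230,10,"d.png")
I=[cv2.resize(cv2.imread(f"pics/{k}.png"),(400,400*cv2.imread(f"pics/{k}.png").shape[0]//cv2.imread(f"pics/{k}.png").shape[1])) for k in "abcd"]
for i in range(2):
    a,b=I[2*i:2*i+2];h=max(a.shape[0],b.shape[0]);z=np.zeros((h,800,3),np.uint8);z[:a.shape[0],:400]=a;z[:b.shape[0],400:]=b;cv2.imwrite(f"pics/tub{i}.png",z)
E
```

```text
(no output)
```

View pics/tub0.png

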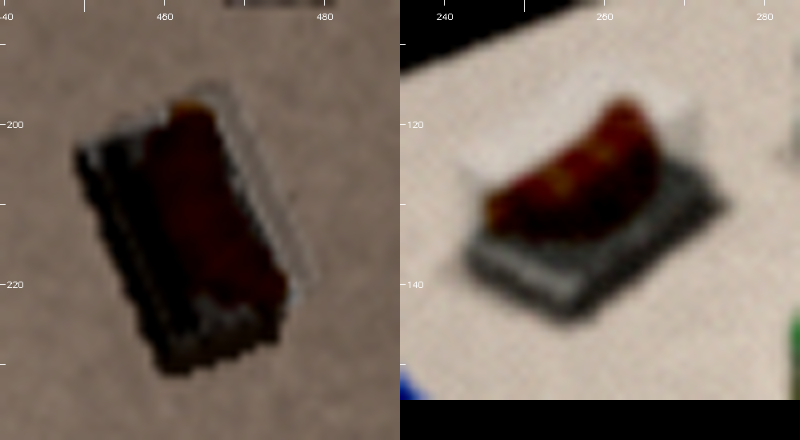

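View pics/tub1.png

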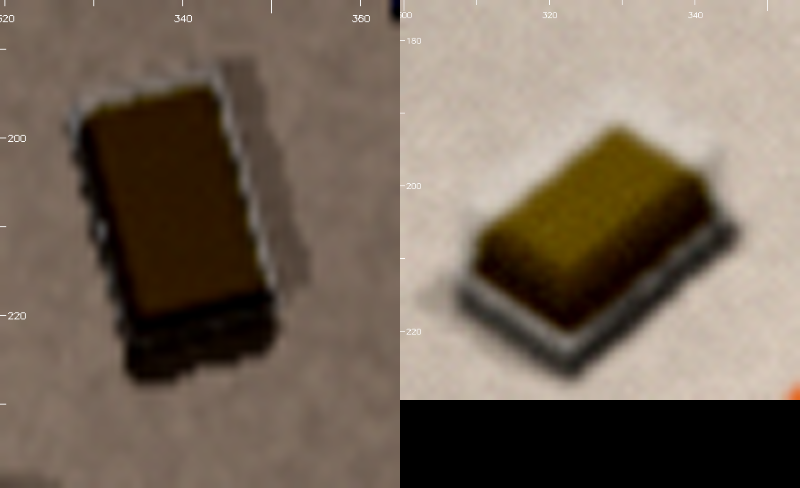

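Measurements agree within about 3 mm between cameras, and the sizes check out: carriers 280×88 and tubs about 91×56. I start with the croissant tub.

```bash
cat > act.py <<'E'
from h import *
BLUE=(567,-197,.080);BROWN=(599,185,.078)
def bay(c,y): return c[0]-y*np.sin(c[2]),c[1]+y*np.cos(c[2])
def q(a):
    x=np.array([0,0,-1.]);z=np.array([np.cos(a),np.sin(a),0]);y=np.cross(z,x)
    v=R.from_matrix(np.c_[x,y,z]).as_quat(); return [v[3],v[0],v[1],v[2]]
def best(p,a,ref=None):
    j0=np.array(r.current_joints());o=[]
    for k in(-1,0,1):
        j=r.inverse_kinematics(p,q(a+k*np.pi))
        if j is not None: o.append((np.abs(np.array(j)-j0).max(),a+k*np.pi))
    return min(o)[1]
HI=150
def pick(x,y,a,z):
    p=[x,y,HI]; a=best(p,a); r.goto(p,q(a))
    r.move_linear([x,y,z],feed=200)
    r.set_gripper(0); g=r.current_finger_gap()
    print("gap",round(g,1),"t",round(r.current_clock(),1)); return g
def lift():
    p=list(r.current_ee_pos()); p[2]=HI; r.move_linear(p,feed=200)
    print("held gap",round(r.current_finger_gap(),1))
def place(x,y,a,z):
    p=[x,y,HI]; a=best(p,a); r.goto(p,q(a))
    r.move_linear([x,y,z+8],feed=200)
    hit=r.move_linear([x,y,z-2],feed=25,threshold=6)
    print("contact",hit,np.round(r.current_ee_pos(),1),"nominal z",z,"gap",round(r.current_finger_gap(),1))
def release():
    r.set_gripper(85); 
    p=list(r.current_ee_pos()); p[2]=HI; r.move_linear(p,feed=250)
    print("t",round(r.current_clock(),1))
E
python3 - <<'E'
from act import *
pick(425,-388.5,.335+np.pi/2,18); lift()
cv2.imwrite("pics/p1.png",r.camera("scene")[...,::-1])
E
```

```text
gap 56.1 t 4.9
held gap 55.6
```

View pics/p1.png

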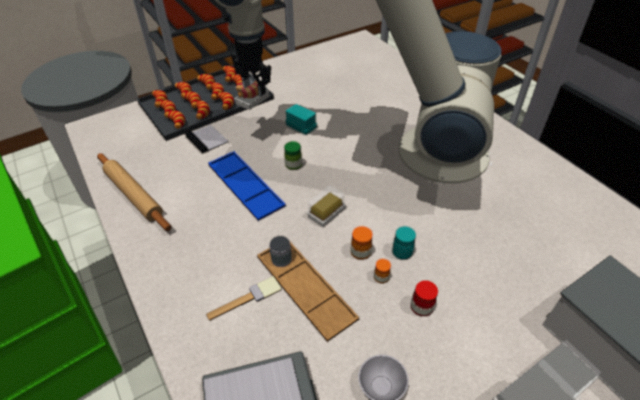

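The croissant tub is held at (250,90) in the scene view, gap 56 mm as expected. I place it.

```bash
python3 - <<'E'
from act import *
place(*bay(BLUE,0),.08,21); release()
cv2.imwrite("pics/p2.png",r.camera("scene")[...,::-1])
cv2.imwrite("pics/p2t.png",r.camera("top")[...,::-1])
E
python3 - <<'E'
from h import *
t=cv2.imread("pics/p2t.png")[...,::-1];s=cv2.imread("pics/p2.png")[...,::-1]
crop("t",t,340,120,480,220,5.5,"p2tc.png");crop("t",s,180,90,360,230,4.2,"p2c.png")
E
```

```text
contact True [ 567.6 -197.9   25.4] nominal z 21 gap 55.6
t 8.8
```

View pics/p2c.png

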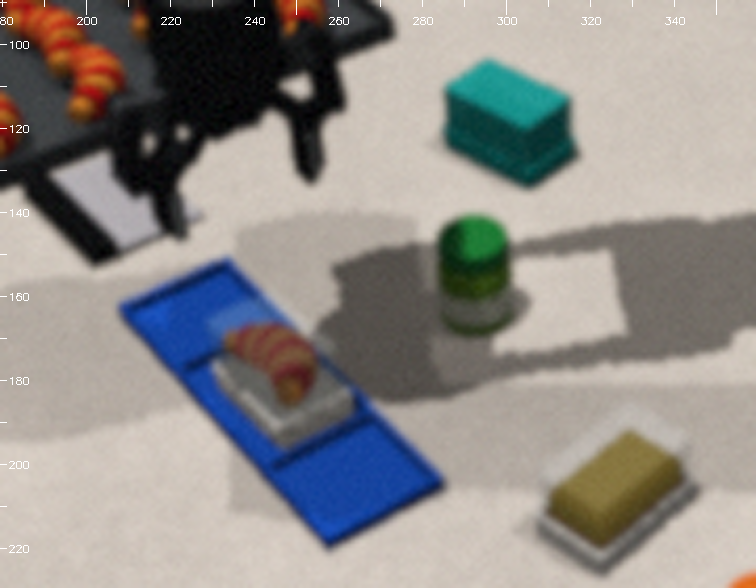

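View pics/p2tc.png

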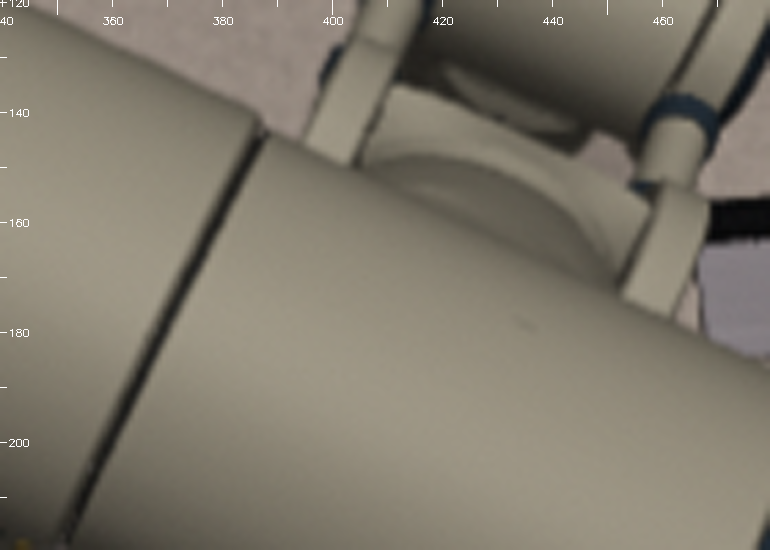

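The croissant tub sits in the middle bay, at (280,380) in the crop. Contact triggered 4 mm high, probably early from deceleration, so I'll descend more gently from here. The top view is blocked by the arm. Next is the cake tub.

```bash
sed -i 's/z+8\],feed=200)/z+8],feed=150); r.dwell(0.3)/; s/feed=25,threshold=6/feed=15,threshold=10/' act.py; python3 - <<'E'
from act import *
pick(426.5,13,.265+np.pi/2,18); lift()
cv2.imwrite("pics/p3t.png",r.camera("top")[...,::-1]); s=r.camera("scene")
place(*bay(BROWN,0),.078,21); release()
s=r.camera("scene"); cv2.imwrite("pics/p3.png",s[...,::-1])
t=r.camera("top");cv2.imwrite("pics/p3t2.png",t[...,::-1])
crop("s",s,235,220,445,400,3.3,"p3c.png")
E
```

```text
gap 55.7 t 11.4
held gap 55.3
contact True [599.  184.9  22.1] nominal z 21 gap 55.4
t 16.2
```

View pics/p3c.png

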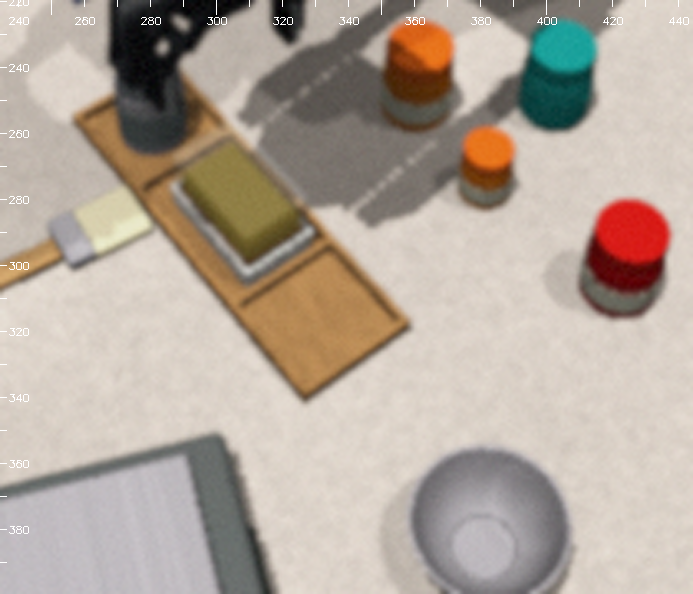

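View pics/p3t2.png

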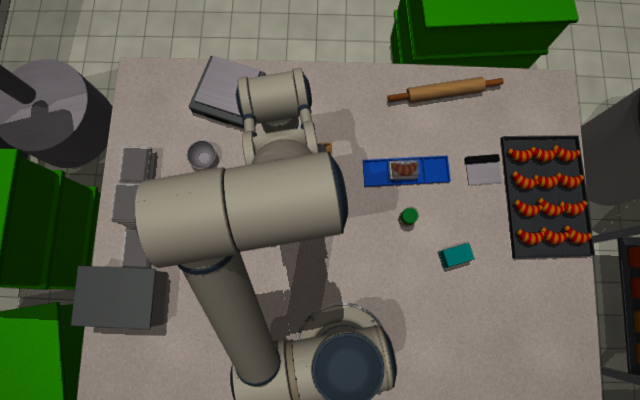

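Cake is in the brown middle bay at (245,210) in the crop. The top view at (404,170) shows the croissant tub inside the blue middle bay. Now the green jar.

```bash
python3 - <<'E'
from act import *
pick(409.7,-196,.08,20); lift()
place(*bay(BROWN,98),.078,23); release()
s=r.camera("scene")
crop("s",s,235,220,445,400,3.3,"p4c.png")
pick(434,172.5,.08,20); lift()
place(*bay(BLUE,98),.08,23); release()
s=r.camera("scene")
crop("s",s,180,90,360,230,4.2,"p5c.png")
E
```

```text
gap 50.9 t 19.6
held gap 50.8
contact True [591.3 282.7  24.1] nominal z 23 gap 50.9
t 25.1
gap 50.7 t 27.1
held gap 51.1
contact True [559.1 -99.3  24.1] nominal z 23 gap 50.8
t 31.9
```

View pics/p4c.png

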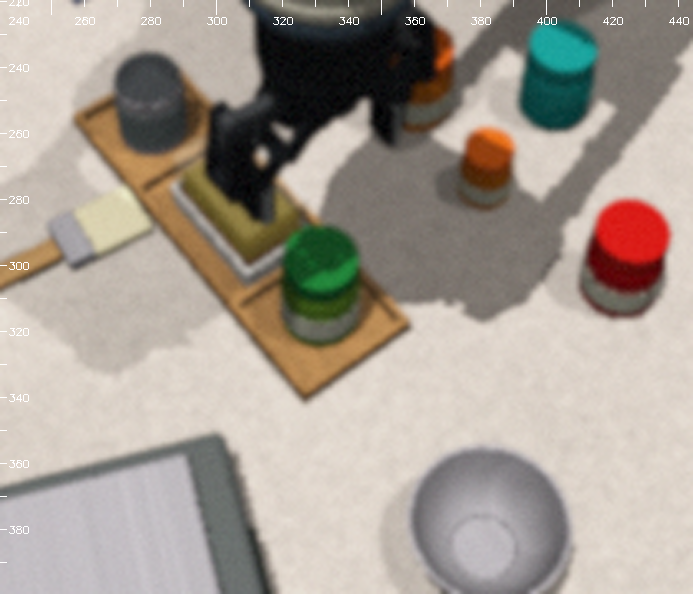

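View pics/p5c.png

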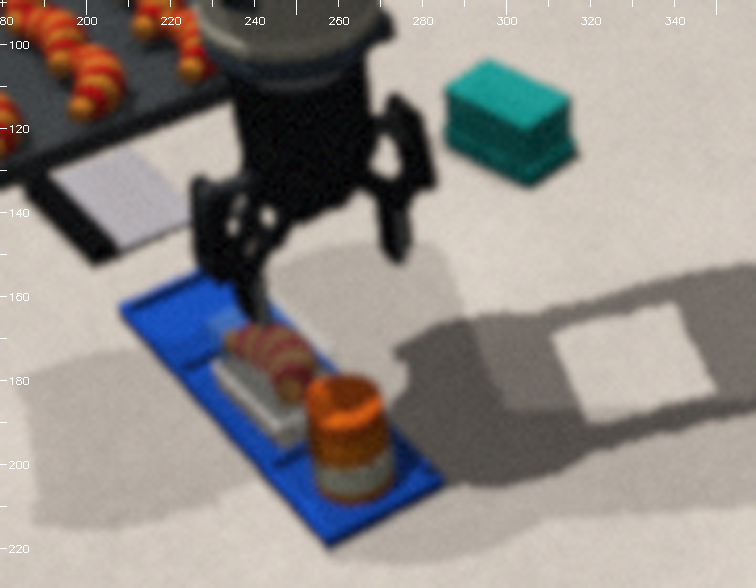

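Green (brown end bay, crop (320,285)) and amber (blue end bay, crop (350,440)) both stand upright. Red is next, then I park the arm clear and check with both cameras.

```bash
cat > fin.py <<'E'
from act import *
from ov import box,circ
s=r.camera("scene");t=r.camera("top")
cv2.imwrite("pics/f_s.png",s[...,::-1]);cv2.imwrite("pics/f_t.png",t[...,::-1])
P=[]
for c,y in((BLUE,98),(BLUE,-98),(BROWN,98)): P+=[circ(*bay(c,y),26,75),circ(*bay(c,y),26,3)]
for c in(BLUE,BROWN): P+=[box(c[0],c[1],c[2],56,90,3),box(c[0],c[1],c[2],88,280,12)]
P+=[circ(604,86.2,25.5,60),circ(594.4,464,48,42)]
P=np.vstack(P)
crop("t",t,180,125,340,225,5,"f1.png",proj("top",P)); crop("t",t,335,135,475,235,5.5,"f2.png",proj("top",P))
crop("t",s,235,220,445,400,3.3,"f3.png",proj("scene",P)); crop("t",s,180,90,360,230,4.2,"f4.png",proj("scene",P))
E
python3 - <<'E'
from act import *
pick(410.2,370.5,.08,20); lift()
place(*bay(BLUE,-98),.08,23); release()
p=[300,-50,300]; r.goto(p,q(best(p,0)))if r.inverse_kinematics(p,q(0)) is not None else r.movej([1.179,.494,1.345,0,1.302,-.096])
print(r.current_ee_pos(),r.current_clock())
import fin
E
```

```text
gap 51.0 t 35.0
held gap 50.9
contact True [ 574.8 -294.7   24.2] nominal z 23 gap 51.3
t 41.1
[300.84280905 -50.487879   299.92368818] 42.5417
```

```bash
cd pics; python3 -c "
import cv2,numpy as np
a=[cv2.imread(f'f{i}.png') for i in (1,2,3,4)]; print([x.shape for x in a])"
```

```text
[(500, 800, 3), (550, 770, 3), (594, 693, 3), (588, 756, 3)]
```

View pics/f_t.png

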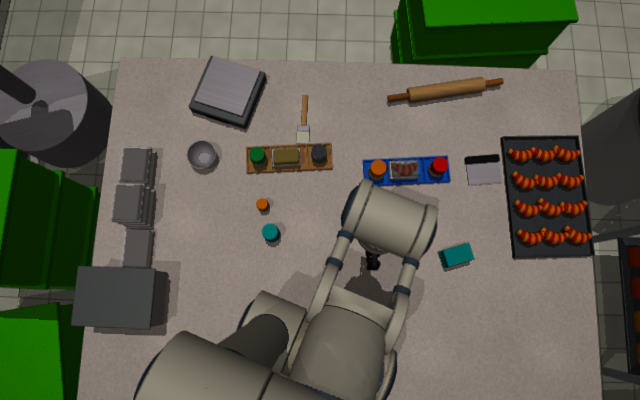

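View pics/f3.png

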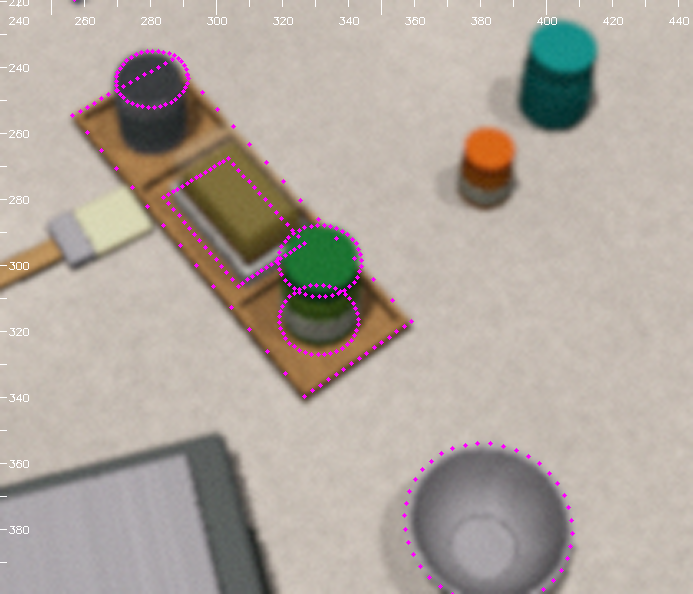

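View pics/f4.png

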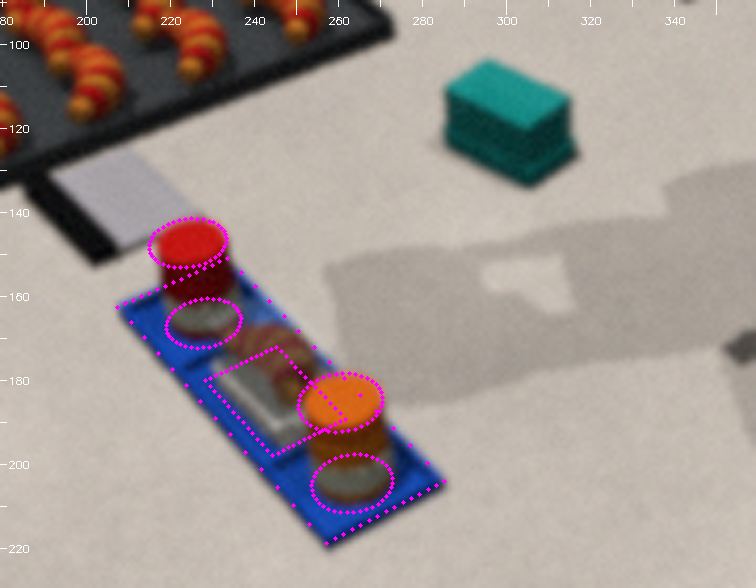

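View pics/f2.png

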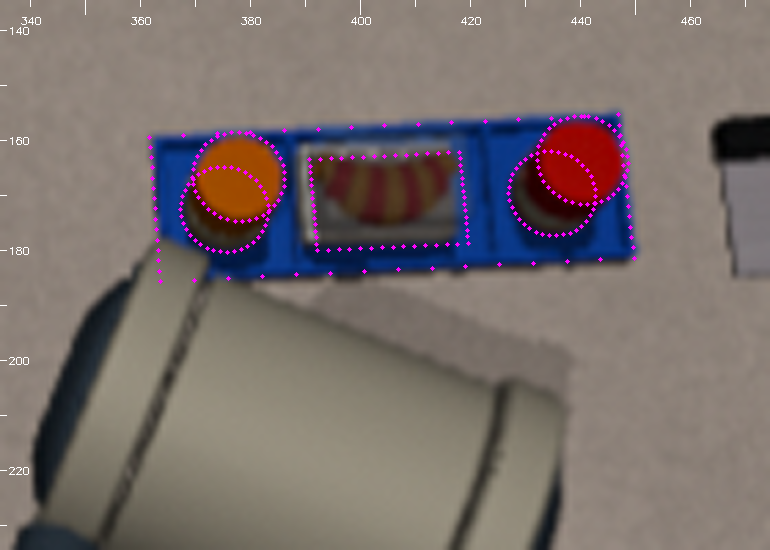

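View pics/f1.png

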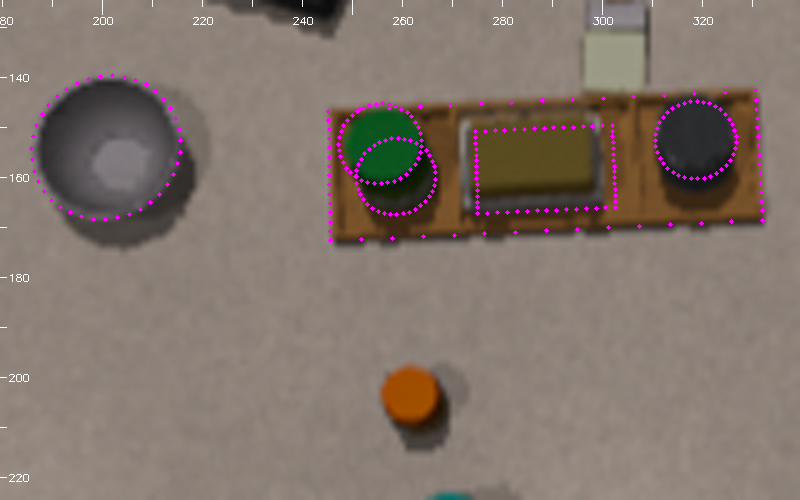

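The jars line up with the bay-centre overlays. The tub bases look a few mm off, so I quantify that.

```bash
python3 - <<'E'
from act import *
def loc(c,P):
    d=P[:,:2]-c[:2];co,si=np.cos(c[2]),np.sin(c[2]);return np.round(np.c_[d[:,0]*co+d[:,1]*si,-d[:,0]*si+d[:,1]*co],1).tolist()
f1=lambda p:np.array(p)/5+[179.5,124.5]; f2=lambda p:np.array(p)/5.5+[334.5,134.5]
f3=lambda p:np.array(p)/3.3+[234.5,219.5]; f4=lambda p:np.array(p)/4.2+[179.5,89.5]
for z in(3,15):
  print(z,"cro top near edge L,R",loc(BLUE,unproj("top",f2([(305,243),(455,235)]),z)),"scene left,near",loc(BLUE,unproj("scene",f4([(215,365),(288,447)]),z)))
  print(z,"cake top near L,R",loc(BROWN,unproj("top",f1([(466,210),(600,201)]),z)),"scene",loc(BROWN,unproj("scene",f3([(172,187),(246,285)]),z)))
E
python3 - <<'E'
from h import *
t=cv2.imread("pics/f_t.png")[...,::-1];s=cv2.imread("pics/f_s.png")[...,::-1]
crop("t",t,380,150,430,190,10,"za.png");crop("t",s,222,155,270,205,9,"zb.png")
crop("t",t,262,140,312,175,10,"zc.png");crop("t",s,275,255,340,310,9,"zd.png")
a,b,c,d=[cv2.imread(f"pics/z{k}.png") for k in "abcd"]
def j(a,b,n):
    z=np.zeros((max(a.shape[0],b.shape[0]),a.shape[1]+b.shape[1],3),np.uint8);z[:a.shape[0],:a.shape[1]]=a;z[:b.shape[0],a.shape[1]:]=b
    cv2.imwrite(n,cv2.resize(z,None,fx=.75,fy=.75,interpolation=cv2.INTER_AREA))
j(a,b,"pics/zz1.png");j(c,d,"pics/zz2.png")
E
```

```text
3 cro top near edge L,R [[-22.8, 52.0], [-22.4, -37.4]] scene left,near [[15.1, -55.1], [16.0, 44.2]]
3 cake top near L,R [[-25.0, 52.7], [-23.3, -34.9]] scene [[18.3, -48.9], [23.2, 47.5]]
15 cro top near edge L,R [[-25.7, 54.0], [-25.4, -34.7]] scene left,near [[20.1, -42.5], [20.9, 55.4]]
15 cake top near L,R [[-28.5, 51.5], [-26.7, -35.3]] scene [[22.4, -41.5], [27.2, 53.6]]
```

View pics/zz1.png

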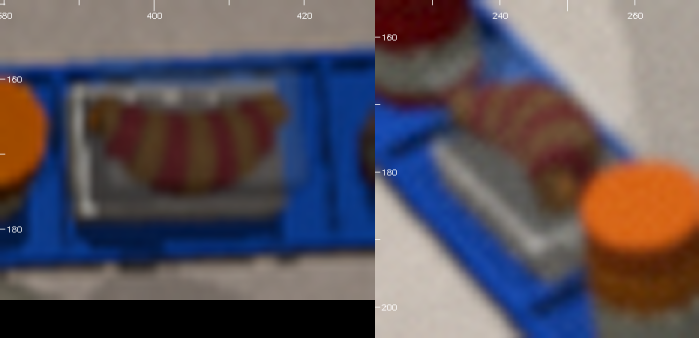

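View pics/zz2.png

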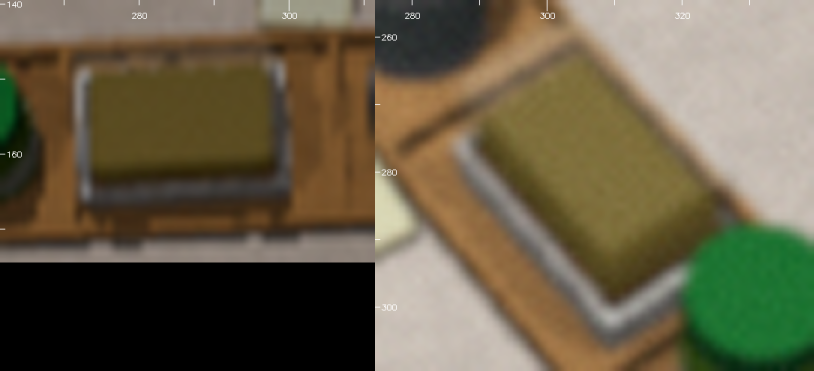

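```bash
python3 - <<'E'
from act import *
from ov import box
t=cv2.imread("pics/f_t.png")[...,::-1];s=cv2.imread("pics/f_s.png")[...,::-1]
P=[]
for c,(dx,dy) in((BLUE,(-2,7)),(BROWN,(-1,7))):
    x=c[0]+dx*np.cos(c[2])-dy*np.sin(c[2]);y=c[1]+dx*np.sin(c[2])+dy*np.cos(c[2])
    P+=[box(x,y,c[2],56,90,3),box(x,y,c[2],56,90,63)]
    P+=[box(c[0],c[1],c[2],78,112,12)]
P=np.vstack(P);pt=proj("top",P);ps=proj("scene",P)
crop("t",t,380,145,430,190,8,"za.png",pt);crop("t",s,222,150,272,205,8,"zb.png",ps)
crop("t",t,262,135,312,175,8,"zc.png",pt);crop("t",s,275,245,330,310,8,"zd.png",ps)
a,b,c,d=[cv2.imread(f"pics/z{k}.png") for k in "abcd"]
def j(a,b,n):
    z=np.zeros((max(a.shape[0],b.shape[0]),a.shape[1]+b.shape[1],3),np.uint8);z[:a.shape[0],:a.shape[1]]=a;z[:b.shape[0],a.shape[1]:]=b
    print(z.shape);cv2.imwrite(n,cv2.resize(z,None,fx=.9,fy=.9))
j(a,b,"pics/zz3.png");j(c,d,"pics/zz4.png")
E
```

```text
(440, 800, 3)
(520, 840, 3)
```

View pics/zz3.png

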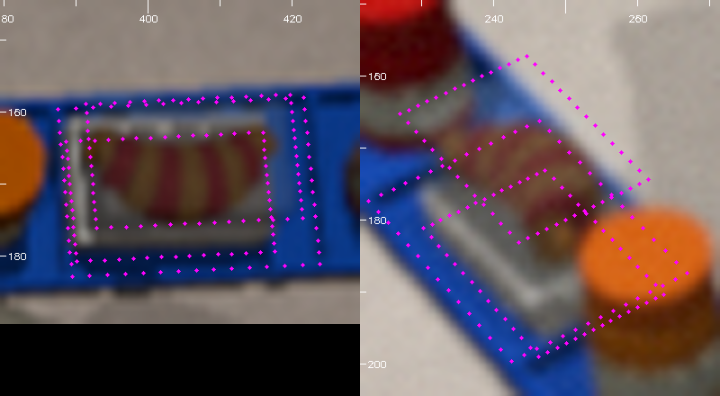

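View pics/zz4.png

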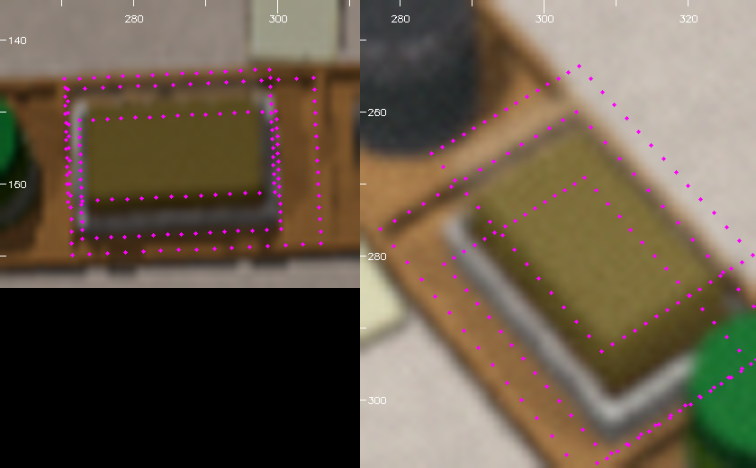

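Both tubs sit about 5–8 mm toward +y in their bays, within the 18 mm limit. The croissant's end may be close to the divider, though, and it was released about 4 mm high. There is plenty of time, so I regrip it, shift it 7 mm toward −y and set it down gently.

```bash
python3 - <<'E'
from act import *
x,y=bay(BLUE,0); p=[x,y,HI]; a=best(p,.08); r.goto(p,q(a))
hit=r.move_linear([x,y,21.5],feed=120,threshold=15); print("obstacle",hit,r.current_ee_pos())
if not hit:
    r.set_gripper(0); print("gap",r.current_finger_gap())
    r.move_linear([x,y,45],feed=60)
    x2,y2=bay(BLUE,-7); r.move_linear([x2,y2,45],feed=40); r.dwell(.4)
    r.move_linear([x2,y2,25.5],feed=40); r.dwell(.4)
    h=r.move_linear([x2,y2,18.5],feed=10,threshold=8); print("contact",h,np.round(r.current_ee_pos(),2))
    release()
    p=[300,50,300]; r.goto(p,q(best(p,0)))
    s=r.camera("scene");t=r.camera("top")
    cv2.imwrite("pics/g_s.png",s[...,::-1]);cv2.imwrite("pics/g_t.png",t[...,::-1])
    crop("t",t,335,125,475,225,5.5,"g2.png");crop("t",s,180,100,340,230,4.5,"g4.png")
    print(r.current_clock())
E
```

```text
obstacle False [ 567.43204613 -197.19996076   22.19672956]
gap 55.358735939842994
contact True [ 567.63 -203.93   22.06]
t 49.4
50.9417
```

View pics/g2.png

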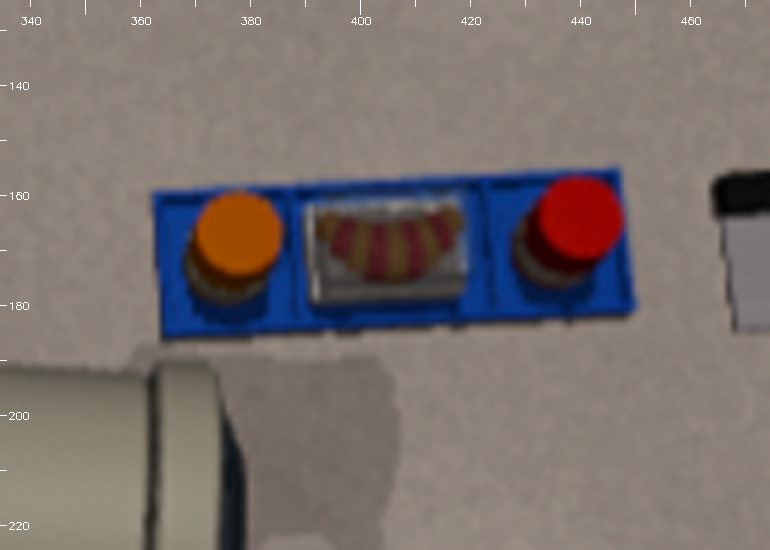

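View pics/g4.png

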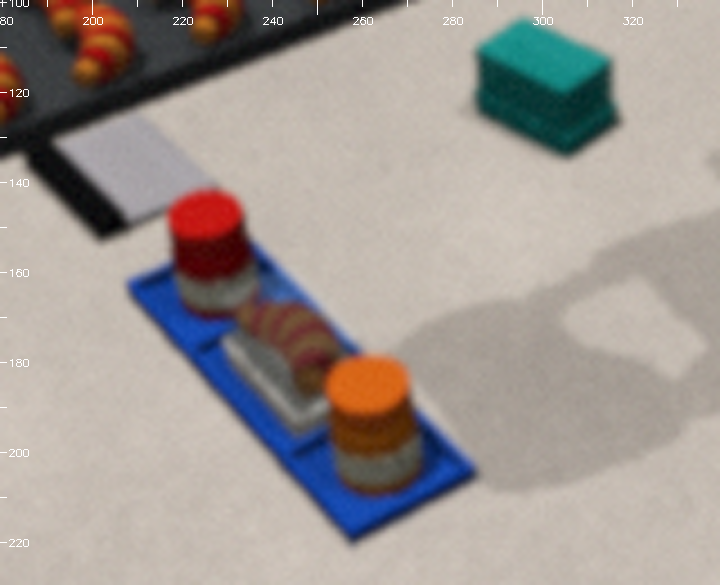

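View pics/g_t.png

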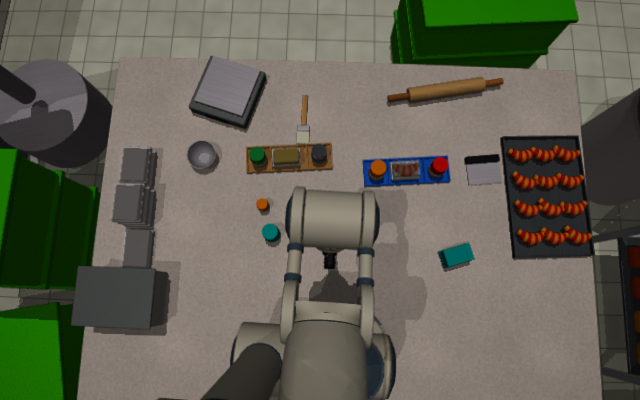

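Contact came at TCP z 22.1, against 22.2 when I regripped it, so the tub stood flat before and does now. Its base spans columns 391–419 in the top view, between dividers at 388 and 422. Bowl (203,155) and tin (319,153) are where they were. I hand in.

```bash
python3 - <<'E'
from rig import r
print(r.current_finger_gap(), r.current_clock()); r.hand_in()
E
```

```text
85.02328201265044 50.9417
the job is handed in; nothing more can be done
```

Both orders are packed and handed in at about 51 s of the 109 s allowed; no verdict is reported.

- **Blue carrier:** the croissant tub is in the middle bay, the amber jar is in the +y end bay and the red jar is in the −y end bay.
- **Brown carrier:** the cake tub is in the middle bay and the green jar is in the free end bay (+98 mm), beside the cake tub.
- **Left alone:** I did not touch the turquoise box, the turquoise jar, the small orange jar, the tin or the bowl.

**Last checks:**
- **Jars:** the camera overlays put all three on their bay centres, to a few mm.
- **Croissant tub:** it first went in about 7 mm off-centre and was released 4 mm high. I regripped it, moved it 7 mm and set it down; it touched the floor at the expected height, so it stands flat.
- **Cake tub:** I left it about 5–7 mm off its bay centre along y, within the 18 mm allowed.
- **Tin and bowl:** they show no visible shift from their starting pixels, and the arm was clear with the gripper open.

**Disagreement:** the two cameras differ by several mm on where the tub bases are. The visible edges look smaller than 90 × 56 mm, so the tub offsets are rougher estimates than those for the jars.

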